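# Load the sample carousel and hold its index plunger out

## Robot

A 7-joint arm with a two-finger parallel gripper is mounted at the origin on the work surface. World frame = base frame: x ahead of the robot, y to its left, z up, the work surface at z = 0. Lengths are in m, angles in rad, forces in N, time in s.
With the tool pointing down it reaches from about 0.4 to 0.875 m from the base axis. Payload 19.3 kg.
Tool frame: the origin (TCP) lies at the very end of the fingers, on their centre line; the grasp point (between the pads) lies 19 mm behind it; z points along the fingers, y is the line along which they close (so a half turn about z gives the same grasp; the last joint's range is limited). The gripper opens to 85 mm and grips with 20 to 120 N. Pads are 22 mm wide; open, the fingers measure 114 mm over their backs; the gripper's body (76 mm by 85 mm) begins 54 mm behind the grasp point. The pads swing forward as they close: fully open they stand 13 mm farther back than shut.
Start: joints at [-1.288, 0.521, -0.036, 1.599, 0.021, 1.021, -0.113], TCP at [0.216, 0.586, 0.231] pointing down, gripper open.
Joint ranges: [-2.91, 2.91], [-0.3, 2.13], [-1.5, 1.42], [0.17, 2.43], [-1.26, 4.41], [0.16, 1.93], [-2.52, 2.52]. Speed limits (rad/s): [1.89, 1.89, 2.39, 2.39, 3.01, 3.01, 3.01].

## Interface

Orientations are given as [roll, pitch, yaw] about the fixed x, y, z axes, in that order (R = Rz(yaw) Ry(pitch) Rx(roll)).
In Python, from workcell import bot gives the robot as it stands.
- The arm moves only by the shell command python3 -m crank 'ROWS' [FORCE]. ROWS is a JSON object of lists of equal length, an entry for each row: "travel": the shift along the world's x, y, z in cm, a list of three; "turn": the turn, a rotation vector about the world's x, y, z in degrees, a list of three; "gripper": the closure, from 0 (fully open) to 1 (shut). A call has exactly 5 rows; each row is the pose to reach, as a shift and turn from the pose commanded when the call began; what a row does not reach only later rows make up. A row lasts 1/10 s, in which the tool goes at most 50 mm and 8.59 degrees, less where a joint would pass 70% of its speed; a pose out of reach is approached as far as the arm can. A call with a gripper value outside its range is refused whole. The fingers move at their own pace and stop on an object; FORCE is the grip in N (left out, the last holds). Time passes only in rows, so rows that repeat a pose let the fingers close, or fill a call up. It gives the time, the measured TCP pose, the force, the opening and the grip force at its end, in the units of the state.
- bot.observe(): the state, without advancing time (a new reading comes with each control period).
- bot.grab_frame(name): name is "scene" or "top" or "wrist"; returns a dict with "pixels" (420x560x3 uint8, red, green, blue), "fx", "fy", "cx", "cy" (pixels), "extrinsics" (4x4, takes a point from world to camera coordinates). Camera axes: x right, y down, z forward; pixel columns grow to the right and rows downward; lengths in m; the calibration is good to about 2 mm. A picture is of the moment at which its call begins. There is no depth.
- bot.job_done(): hands the job in; it is judged then, once.
The state is a dict: "clock": time; "qpos": joint angles; "qd": joint speeds; "joint_efforts": joint torques, N m; "position": TCP position; "tool_rot": TCP orientation; "force": force on the tool from outside, world axes, zero at the start; "moment": the same for the moment, N m; "grip_width": finger opening in m; "finger_force": force on a finger pad.
Only numpy, scipy, OpenCV 4.12 (cv2) and the standard library are available. Lean on these libraries where they do the work, as an engineer would, in place of code of your own. Each camera call takes 0.05 s, during which the arm holds its last target. There are 200 camera calls.

## Task

Finish loading the sample carousel from the black mat: stand the white crucible upright in the blue tray and the brass fitting upright in the black tray, next to the one of its kind already standing there. Then grip the red knob of the index plunger, pull it straight up to its stop so that the pin is clear of its hole, and finish while still holding it up in the fingers, so that a colleague can turn the carousel. Leave the jar, bottle, cup and tools where they are.

Things in the scene. Friction and masses are not known exactly. Their poses are not given: they have to be found in the camera images.
- carousel: sample carousel: grey drum, aluminium disc 300 mm across on it (top 50 mm above bench); fixed, does not turn in this job. Origin: centre of its foot, at bench height; x from bracket to disc centre, z up. Dark steel bracket at the near rim: top 98 mm above bench, x -193 to -117 mm, post 60 mm wide and arm 44 mm wide in y; carries the plunger. Trays centred at x 0, y +62 and -62 mm
- blue_tray: the blue tray fixed on the carousel's disc, 130 mm (its x) by 100 mm (its y) outside, 18 mm tall, 5 mm walls and 5 mm floor, underside 50 mm above the bench; origin at the centre of its underside, axes parallel to the carousel's. The trays lie side by side and may be swapped. Takes the crucibles
- black_tray: the black tray fixed on the carousel's disc, 130 mm (its x) by 100 mm (its y) outside, 18 mm tall, 5 mm walls and 5 mm floor, underside 50 mm above the bench; origin at the centre of its underside, axes parallel to the carousel's. The trays lie side by side and may be swapped. Takes the brass fittings
- plunger (a joint): the sprung index plunger, sliding straight up: 0 is down, its steel pin 12 mm deep in the disc's seat hole; 0.022 m is fully up at its stop, pin well clear of the hole. The spring pushes it down with about 5 N at the start and 10.5 N fully up; it snaps back when let go
- pull_knob: the plunger's pull knob: round, red with black grip rings, axis vertical, 26 mm across, 36 mm tall, on top of the bracket's arm, moving with the plunger; origin on its axis, 2 mm below its underside, 98 mm above the bench when down. In the carousel's frame it stands at x -135 mm, y 0
- knob_grip (a point): the point to grip the knob, on its axis, 22 mm above the pull_knob origin (120 mm above the bench when down); moves with the knob
- seat_hole (a point): the mouth of the seat hole in the disc's rim, right under the plunger, 50 mm above the bench
- mat: a thin black rubber mat, 240 x 240 x 3 mm, fixed on the bench; a crucible, a brass fitting and the sample jar (a bystander) stand on it in any order, 85 mm or more apart (centre to centre), in a rough 2 x 2 pattern along the mat's axes with one place empty; origin at the centre of its underside
- crucible_a: white ceramic crucible, an open cup standing upright, 36 mm across at the rim, 34 mm at the foot, 48 mm tall, 4 mm wall, about 60 g; origin at the centre of its underside, z up. Starts on the black mat, to be sorted
- crucible_b: white ceramic crucible, an open cup standing upright, 36 mm across at the rim, 34 mm at the foot, 48 mm tall, 4 mm wall, about 60 g; origin at the centre of its underside, z up. Starts already standing in its tray, about 24 to 34 mm from the tray's centre towards one end (tray x, either sign), and stays there
- fitting_a: threaded brass pipe fitting standing upright on its hexagonal foot (36 mm across corners, 10 mm tall); above it a round stem 26 mm across, full height 48 mm, about 130 g; origin at the centre of its underside, z up. Starts on the black mat, to be sorted
- fitting_b: threaded brass pipe fitting standing upright on its hexagonal foot (36 mm across corners, 10 mm tall); above it a round stem 26 mm across, full height 48 mm, about 130 g; origin at the centre of its underside, z up. Starts already standing in its tray, about 24 to 34 mm from the tray's centre towards one end (tray x, either sign), and stays there
- screwdriver: bystander, to be left alone: a screwdriver, 180 mm long, lying on the bench to the right of the mat; origin under its middle
- wrench: bystander, to be left alone: a steel open wrench, 170 mm long, lying on the bench to the robot's left; origin under its middle
- amber_bottle: bystander, to be left alone: an amber glass bottle with black cap, 60 mm across, 130 mm tall, standing beyond the mat; origin at the centre of its underside
- sample_jar: bystander, to be left alone: a small closed glass jar with green lid, 52 mm across, 60 mm tall, standing on the mat among the items to sort; origin at the centre of its underside
- steel_cup: bystander, to be left alone: an open steel cup, 70 mm across, 80 mm tall, standing to the left of the carousel; origin at the centre of its underside

How it is judged:
By the outcome, as a careful person would: the job done as asked, in the order asked, and still so for the second after the job is handed in, while the arm keeps its last pose, push and grip.
It also fails if it takes over 72 s, if anything falls off the work surface, if the arm or the gripper's body presses on something with over 40 N, if the wrist force passes 120 N, or if a joint passes its speed limit or range.

## Working session

There is one attempt and no reset: what is moved stays moved. The work goes in short steps, Python scripts to look and compute and a shell command to move; the robot and the scene stay as the last step left them, time stands still between calls to the robot, and variables do not carry over. Pictures are saved under pics/ and viewed, at most 10 in all, crops included, and the job is handed in when it is done.

```bash
mkdir -p pics; ls; python3 - <<'E'
from workcell import bot
import cv2,json
s=bot.observe();print({k:s[k] for k in('clock','position','tool_rot','grip_width','force')})
for n in('scene','top'):
    f=bot.grab_frame(n);cv2.imwrite(f'pics/{n}0.png',f['pixels'][:,:,::-1]);print(n,f['fx'],f['cx'],f['cy'],f['extrinsics'])
E
```

```text
pics
{'clock': 0.0, 'position': array([0.21588089, 0.58618263, 0.23073726]), 'tool_rot': array([-3.14047192e+00,  9.00682314e-05,  2.78878236e+00]), 'grip_width': 0.08540869380253312, 'force': array([ 0.19270761, -0.34887656,  0.90556056])}
scene 470.1406487022808 275.1903890120345 211.9247112843373 [[ 0.63974947  0.76857083  0.00441476 -0.36422988]
 [ 0.52698762 -0.43446273 -0.73042876 -0.20357487]
 [-0.5594682   0.46961794 -0.68297462  1.54589101]
 [ 0.          0.          0.          1.        ]]
top 388.24824825035256 281.11600165549896 209.66114675029365 [[ 0.13857906 -0.99033262  0.00609519 -0.06857903]
 [-0.96586052 -0.13650977 -0.22017845  0.54245699]
 [ 0.21888195  0.02462502 -0.97544057  0.91929428]
 [ 0.          0.          0.          1.        ]]
```

View pics/top0.png

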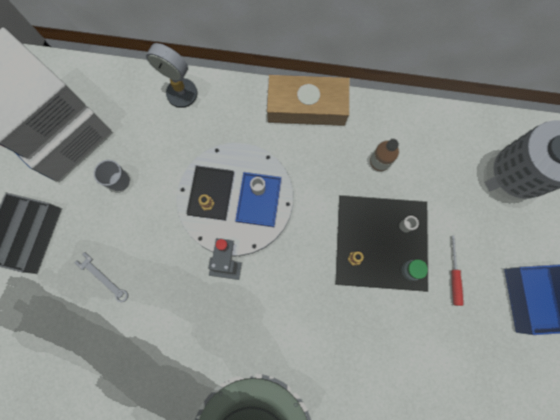

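View pics/scene0.png

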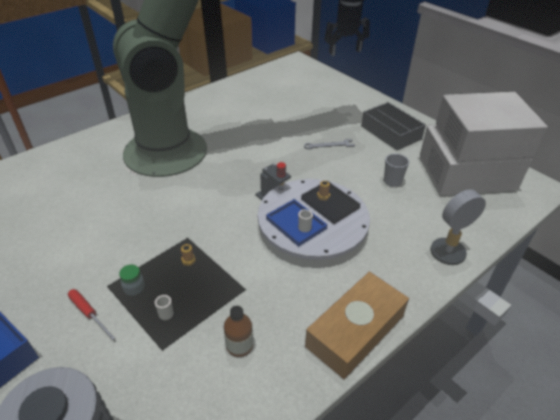

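The top view shows the mat at about (382,242), with the fitting at (356,258), the crucible at (410,224) and the jar at (416,269). The black tray is at (210,192) with its fitting at (206,202), the blue tray at (258,200) with its crucible at (257,184), and the red knob at (221,244). The scene view shows the same things: fitting (188,254), crucible (164,306), knob (281,168), tray crucible (306,220), tray fitting (324,190).

```bash
cat > h.py <<'E'
from workcell import bot
import cv2, numpy as np
def ray(f,uv):
    E=np.array(f['extrinsics']);R,t=E[:3,:3],E[:3,3]
    d=R.T@np.array([(uv[0]-f['cx'])/f['fx'],(uv[1]-f['cy'])/f['fy'],1]);return -R.T@t,d/np.linalg.norm(d)
def plane(f,uv,z):
    o,d=ray(f,uv);return o+d*(z-o[2])/d[2]
def tri(*fu):
    A=np.zeros((3,3));b=np.zeros(3);P=[]
    for f,uv in fu:
        o,d=ray(f,uv);M=np.eye(3)-np.outer(d,d);A+=M;b+=M@o;P.append((o,M))
    x=np.linalg.solve(A,b);return x,max(np.linalg.norm(M@(x-o)) for o,M in P)
def proj(f,p):
    E=np.array(f['extrinsics']);c=E[:3,:3]@np.array(p)+E[:3,3];return np.array([f['cx']+f['fx']*c[0]/c[2],f['cy']+f['fy']*c[1]/c[2]])
def hsv(f): return cv2.cvtColor(f['pixels'],cv2.COLOR_RGB2HSV)
def blob(m,near,r=30):
    """largest contour within r px of near: centroid, area, contour"""
    k=np.zeros(m.shape,np.uint8);cv2.circle(k,tuple(int(v) for v in near),r,255,-1)
    cs,_=cv2.findContours(cv2.bitwise_and(m,k),cv2.RETR_EXTERNAL,cv2.CHAIN_APPROX_NONE)
    if not cs:return None
    c=max(cs,key=cv2.contourArea);M=cv2.moments(c);a=M['m00'] or 1
    return np.array([M['m10']/a,M['m01']/a]),a,c
C={'red':[((0,130,70),(10,255,255)),((170,130,70),(180,255,255))],'blue':[((105,120,40),(130,255,255))],
   'brass':[((12,90,60),(30,255,255))],'green':[((50,100,40),(85,255,255))],'white':[((0,0,95),(180,70,255))],'black':[((0,0,0),(180,255,60))]}
def mask(f,c):
    h=hsv(f);return sum(cv2.inRange(h,a,b) for a,b in C[c])
E
python3 - <<'E'
from h import *
np.set_printoptions(precision=4,suppress=True)
T=bot.grab_frame('top');S=bot.grab_frame('scene')
for n,c,pt,ps,r in [('fitA','brass',(356,258),(188,254),16),('cruA','white',(410,224),(164,306),16),('jarlid','green',(416,269),(130,272),20),
  ('knob','red',(221,244),(281,168),14),('fitB','brass',(206,202),(324,190),14),('cruB','white',(257,184),(306,220),14)]:
    a=blob(mask(T,c),pt,r);b=blob(mask(S,c),ps,r)
    if a and b: print(n,a[0],a[1],cv2.boundingRect(a[2]),b[0],b[1],cv2.boundingRect(b[2]),*tri((T,a[0]),(S,b[0])))
    else: print(n,a is None,b is None)
for n,c,pt,ps,r,z in [('mat','black',(382,242),(176,290),70,.003),('blue','blue',(258,200),(296,222),36,.068),('blacktray','black',(210,192),(330,200),36,.068)]:
    for f,p in((T,pt),(S,ps)):
        a=blob(mask(f,c),p,r)
        h=cv2.convexHull(a[2]);R=cv2.approxPolyN(h,4)[0] if hasattr(cv2,'approxPolyN') else cv2.boxPoints(cv2.minAreaRect(h))
        w=np.array([plane(f,q,z) for q in R]);print(n,a[1],R.tolist(),w[:,:2].tolist(),'ctr',w.mean(0)[:2],'edges',np.linalg.norm(w-np.roll(w,1,0),axis=1))
d=cv2.resize(T['pixels'][140:300,160:450,::-1],None,fx=2.7,fy=2.7,interpolation=cv2.INTER_CUBIC);cv2.imwrite('pics/topcrop.png',d)
E
```

```text
fitA [355.6013 257.6176] 153.0 (348, 251, 16, 14) [186.8166 254.5248] 184.5 (181, 244, 14, 21) [ 0.4578 -0.197   0.0221] 0.000492538173184246
cruA [410.5727 222.7481] 172.0 (403, 215, 16, 16) [163.1507 305.4482] 293.0 (154, 294, 18, 25) [ 0.5654 -0.3252  0.036 ] 0.001522676191424959
jarlid [417.6867 268.5493] 250.0 (409, 260, 18, 19) [129.2028 272.3869] 177.5 (121, 266, 18, 14) [ 0.4483 -0.3438  0.0565] 0.0013010672820647326
knob [221.0217 244.2585] 69.0 (216, 240, 11, 10) [280.8667 165.2083] 20.0 (278, 163, 7, 5) [0.4321 0.1323 0.128 ] 0.0010320049907473346
fitB [205.6754 201.805 ] 153.0 (199, 194, 15, 16) [323.2901 195.7407] 27.0 (318, 192, 12, 7) [0.5404 0.1993 0.0547] 0.001960543740075333
cruB [257.3951 185.0016] 202.5 (250, 176, 15, 19) [306.2023 218.1197] 309.0 (298, 206, 22, 26) [0.5968 0.0762 0.0844] 0.0020742109670291243
mat 6380.0 [[426, 290], [338, 283], [338, 196], [426, 203]] [[0.4026004461473114, -0.3878032388334332], [0.38881901966168997, -0.16239296174789655], [0.6186111857780197, -0.13776866109533162], [0.6324805022628792, -0.37471724652400423]] ctr [ 0.5106 -0.2657]
[... 794 characters left out ...]
5297914322505934], [0.5169210763963165, 0.10532450995309806]] ctr [0.5766 0.0614] edges [0.1219 0.0942 0.1243 0.0901]
blacktray 991.0 [[232, 172], [225, 214], [188, 212], [196, 166]] [[0.6253254581141426, 0.14557425301097435], [0.5144784064494043, 0.14460463914471874], [0.5065999533942699, 0.2368949789799535], [0.6282683365136043, 0.23965490122466224]] ctr [0.5687 0.1917] edges [0.0941 0.1109 0.0926 0.1217]
blacktray 83.0 [[331, 220], [303, 198], [305, 194], [317, 188]] [[0.6312193658354276, 0.1349324234346927], [0.5219565327316378, 0.13692075921474356], [0.5131908413503622, 0.1522549297401189], [0.5155852991621328, 0.1950695697053928]] ctr [0.5455 0.1548] edges [0.1303 0.1093 0.0177 0.0429]
```

View pics/topcrop.png

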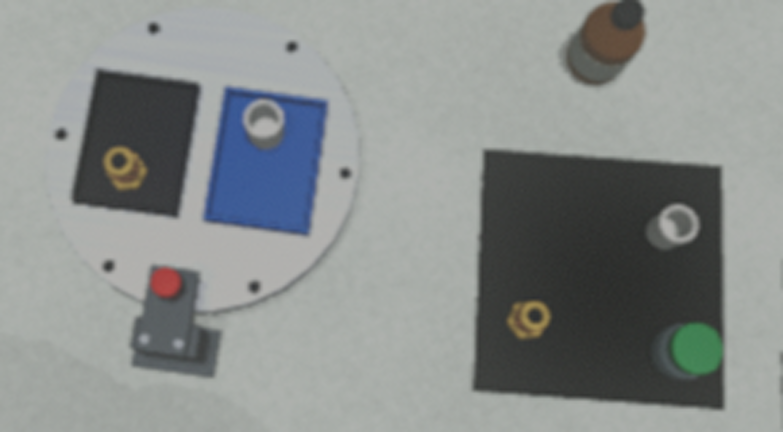

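The crop confirms the layout. The crucible in the blue tray stands at the far (+x) end, and the fitting in the black tray at the near (-x) end, so the free places are near in blue and far in black. The triangulated heights are plausible: knob 128 mm, jar lid 57 mm. Next I move over the carousel for a wrist view.

```bash
python3 -m crank '{"travel":[[13,-21,2],[13,-21,2],[13,-21,2],[13,-21,2],[13,-21,2]],"turn":[[0,0,20.2],[0,0,20.2],[0,0,20.2],[0,0,20.2],[0,0,20.2]],"gripper":[0,0,0,0,0]}' 
python3 -m crank '{"travel":[[13,-21,2],[13,-21,2],[13,-21,2],[13,-21,2],[13,-21,2]],"turn":[[0,0,0],[0,0,0],[0,0,0],[0,0,0],[0,0,0]],"gripper":[0,0,0,0,0]}'
python3 -m crank '{"travel":[[2,-4,1],[2,-4,1],[2,-4,1],[2,-4,1],[2,-4,1]],"turn":[[0,0,0],[0,0,0],[0,0,0],[0,0,0],[0,0,0]],"gripper":[0,0,0,0,0]}'
python3 - <<'E'
from h import *
s=bot.observe();print(s['clock'],s['position'],s['tool_rot'],s['qpos'])
f=bot.grab_frame('wrist');cv2.imwrite('pics/w1.png',f['pixels'][:,:,::-1]);np.save('pics/w1.npy',f,allow_pickle=True);print(f['fx'],f['extrinsics'])
for n,p in dict(knob=(.432,.132,.138),fitB=(.54,.192,.103),cruB=(.597,.068,.103)).items():print(n,proj(f,p))
E
```

```text
clock: 0.7
position: [0.3469, 0.3744, 0.2515]
tool_rot: [3.142, 0.0, 3.141]
force: [1.6, -0.2, 0.6]
grip_width: 0.0853
finger_force: 0.0
clock: 1.2
position: [0.4767, 0.1644, 0.2716]
tool_rot: [3.142, 0.0, 3.141]
force: [0.7, 1.2, -0.4]
grip_width: 0.0855
finger_force: 0.0
clock: 1.7
position: [0.4955, 0.1276, 0.2811]
tool_rot: [3.141, -0.0, -3.14]
force: [-1.0, 0.1, -0.6]
grip_width: 0.0858
finger_force: 0.0
1.7 [0.49545416 0.12762058 0.28109315] [ 3.14147539e+00 -4.51673881e-04 -3.13994942e+00] [-0.41727849  0.28598656  0.0619714   1.83627343 -0.02081453  1.02033136
  1.22551707]
322.6577745796196 [[-1.17651695e-03  9.99998981e-01 -8.08455214e-04 -1.26885264e-01]
 [ 9.55592365e-01  1.36251455e-03  2.94688606e-01 -5.26709530e-01]
 [ 2.94689408e-01 -4.25847490e-04 -9.55592995e-01  2.80877475e-01]
 [ 0.00000000e+00  0.00000000e+00  0.00000000e+00  1.00000000e+00]]
knob [278.13391446 122.36091962]
fitB [333.726718   226.50272913]
cruB [219.15678969 274.50872857]
```

View pics/w1.png

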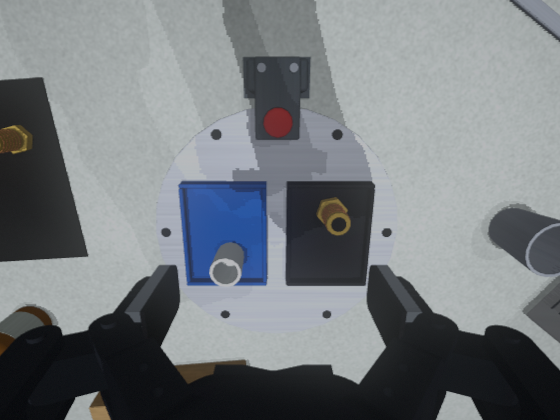

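The wrist view is sharp: knob cap (278,122), blue tray spanning (180–267, 182–286), black tray (287–374, 182–286), crucible rim (226,270), fitting rim (338,222). I measure these and move on to above the mat.

```bash
python3 - <<'E'
from h import *
np.set_printoptions(precision=4,suppress=True)
f=np.load('pics/w1.npy',allow_pickle=True).item();T=bot.grab_frame('top')
def corners(m,p,r):
    c=cv2.convexHull(blob(m,p,r)[2]);return cv2.approxPolyN(c,4)[0] if hasattr(cv2,'approxPolyN') else cv2.boxPoints(cv2.minAreaRect(c))
for n,c,p,r,pt in(('blue','blue',(223,234),75,(258,200)),('black','black',(330,234),75,(210,192))):
    R=corners(mask(f,c),p,r).reshape(4,2);Q=corners(mask(T,c),pt,36).reshape(4,2)
    w=np.array([plane(f,q,.068) for q in R]);print(n,R.tolist(),'ctr',w.mean(0),'edges',np.linalg.norm(w-np.roll(w,1,0),axis=1))
    for a in w:
        q=min(Q,key=lambda q:np.linalg.norm(q-proj(T,a)));i=np.argmin(np.linalg.norm(w-a,axis=1));print('  corner tri',*tri((f,R[i]),(T,q)))
k=blob(mask(f,'red'),(278,122),25);kt=blob(mask(T,'red'),(221,244),14);print('knob',k[0],k[1],plane(f,k[0],.136),tri((f,k[0]),(T,kt[0])))
print('fitB rim',plane(f,(338,222),.103),'cruB rim',plane(f,(226,270),.103))
E
python3 -m crank '{"travel":[[0,-25,0],[0,-25,0],[0,-25,0],[0,-25,0],[0,-25,0]],"turn":[[0,0,0],[0,0,0],[0,0,0],[0,0,0],[0,0,0]],"gripper":[0,0,0,0,0]}' 
python3 -m crank '{"travel":[[-2,-11,0],[-2,-11,0],[-2,-11,0],[-2,-11,0],[-2,-11,0]],"turn":[[0,0,0],[0,0,0],[0,0,0],[0,0,0],[0,0,0]],"gripper":[0,0,0,0,0]}'
python3 - <<'E'
from h import *
s=bot.observe();print(s['clock'],s['position'],s['tool_rot'],s['qpos'])
f=bot.grab_frame('wrist');cv2.imwrite('pics/w2.png',f['pixels'][:,:,::-1]);np.save('pics/w2.npy',f,allow_pickle=True)
for n,p in dict(fitA=(.458,-.197,.051),cruA=(.565,-.325,.051),jar=(.448,-.344,.063)).items():print(n,proj(f,p))
E
```

```text
blue [[266, 182], [266, 284], [187, 284], [178, 182]] ctr [0.5647 0.0701 0.068 ] edges [0.0991 0.1296 0.0983 0.1296]
  corner tri [0.5067 0.119  0.0361] 0.0002586422763226188
  corner tri [0.633  0.1176 0.0601] 0.0015633241599949661
  corner tri [0.6257 0.022  0.0733] 0.0007908717706269288
  corner tri [0.5001 0.0214 0.0703] 0.0006285885044172011
black [[375, 182], [365, 286], [287, 282], [287, 182]] ctr [0.5645 0.1934 0.068 ] edges [0.099  0.1324 0.0974 0.1268]
  corner tri [0.3727 0.0283 0.7377] 0.02185415971323073
  corner tri [0.4716 0.121  0.3558] 0.030473107929729546
  corner tri [0.5211 0.121  0.2379] 0.016786343135731897
  corner tri [0.5298 0.1445 0.0377] 0.022737006883224675
clock: 2.3
position: [0.4957, -0.1249, 0.2815]
tool_rot: [3.142, 0.0, -3.141]
force: [0.5, 0.3, 0.3]
grip_width: 0.0855
finger_force: 0.0
clock: 2.8
position: [0.4763, -0.2323, 0.2811]
tool_rot: [3.141, -0.0, -3.141]
force: [0.3, 1.0, -0.4]
grip_width: 0.0852
finger_force: 0.0
2.8 [ 0.47631094 -0.23234363  0.28112998] [ 3.14103249e+00 -1.68751841e-04 -3.14084291e+00] [ 0.15744459  0.3226433   0.23867903  1.79895956 -0.08805153  1.03062023
  2.00118031]
fitA [303.47083054 159.5108986 ]
cruA [198.89679293 244.82656741]
jar [172.32511715 152.104994  ]Traceback (most recent call last):
  File "<stdin>", line 11, in <module>
TypeError: 'NoneType' object is not subscriptable
```

View pics/w2.png

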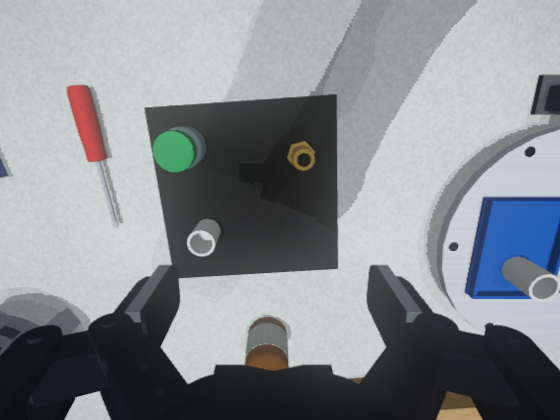

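The mat view shows the fitting rim at (303,159), the crucible rim at (203,242) and the jar lid at (173,151). I triangulate the rims and the knob with the top view.

```bash
python3 - <<'E'
from h import *
np.set_printoptions(precision=4,suppress=True)
f=np.load('pics/w2.npy',allow_pickle=True).item();g=np.load('pics/w1.npy',allow_pickle=True).item();T=bot.grab_frame('top')
m=sum(cv2.inRange(hsv(g),a,b) for a,b in(((0,120,40),(10,255,255)),((170,120,40),(180,255,255))))
k=blob(m,(278,122),25);kt=blob(mask(T,'red'),(221,244),14)
print('knob',k[0],k[1],plane(g,k[0],.136),tri((g,k[0]),(T,kt[0])))
print('fitB',plane(g,(338,222),.103),tri((g,(338,222)),(T,(204.1,199.3))),'cruB',plane(g,(226,270),.103),tri((g,(226,270)),(T,(257.7,184.6))))
# rims: bright rim of crucible, min enclosing ellipse
a=blob(mask(f,'brass'),(303,157),25);print('brass blob',a[0],cv2.minEnclosingCircle(a[2]))
gr=cv2.cvtColor(f['pixels'],cv2.COLOR_RGB2GRAY)
for n,p,r,pt in(('cru',(203,242),20,(411.5,223)),('fit',(303,159),14,(358.9,257.5))):
    x=gr[p[1]-r:p[1]+r+1,p[0]-r:p[0]+r+1]
    if n=='cru':
        b=blob(((gr>185)*255).astype(np.uint8),p,22);e=cv2.fitEllipse(cv2.convexHull(b[2]));print('ellipse',e);c=e[0]
    else:
        b=blob(((gr<50)*255).astype(np.uint8),p,8);print('hole',b[0],b[1]);c=b[0]
    print(n,'plane',plane(f,c,.051),'tri',tri((f,c),(T,pt)))
w=f['pixels'][120:270,140:340,::-1];cv2.imwrite('pics/w2c.png',cv2.resize(w,None,fx=3.5,fy=3.5,interpolation=cv2.INTER_CUBIC))
E
```

```text
knob [277.6222 122.0316] 618.0 [0.4318 0.1316 0.136 ] (array([0.4321, 0.1318, 0.126 ]), np.float64(0.00011185605412543683))
fitB [0.5349 0.1962 0.103 ] (array([0.5398, 0.1987, 0.0891]), np.float64(0.0004896968650406045)) cruB [0.5914 0.0758 0.103 ] (array([0.5948, 0.0737, 0.0947]), np.float64(0.0012636117732051115))
brass blob [301.181  155.5974] ((300.83587646484375, 155.73410034179688), 15.311326026916504)
ellipse ((200.42298889160156, 242.8308563232422), (24.902692794799805, 27.459930419921875), 108.42393493652344)
cru plane [ 0.5623 -0.3229  0.051 ] tri (array([ 0.5585, -0.321 ,  0.0601]), np.float64(0.00033510938100696653))
hole [303.5482 159.4882] 105.5
fit plane [ 0.458  -0.1969  0.051 ] tri (array([ 0.4549, -0.198 ,  0.0636]), np.float64(0.0011729975409207256))
```

View pics/w2c.png

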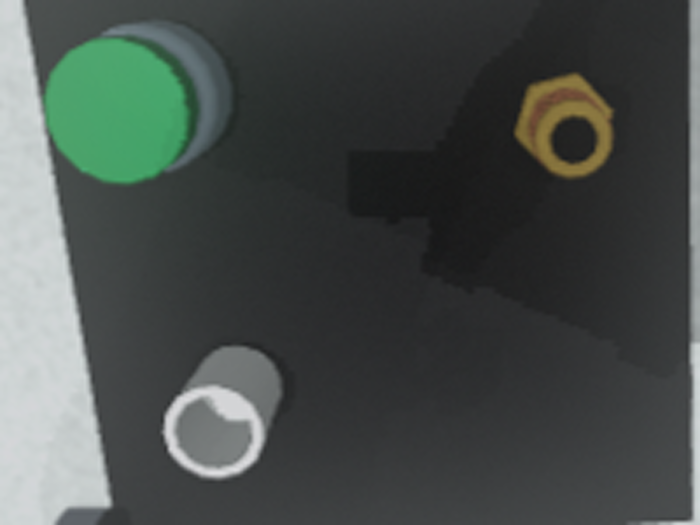

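The rims are at about (304,160) for the fitting and (201,243) for the crucible in the wrist picture. I descend halfway over the fitting and take a second wrist view for the height.

```bash
python3 -m crank '{"travel":[[-1.8,3.5,-11],[-1.8,3.5,-11],[-1.8,3.5,-11],[-1.8,3.5,-11],[-1.8,3.5,-11]],"turn":[[0,0,0],[0,0,0],[0,0,0],[0,0,0],[0,0,0]],"gripper":[0,0,0,0,0]}' | grep pos
python3 - <<'E'
from h import *
np.set_printoptions(precision=4,suppress=True)
f=np.load('pics/w2.npy',allow_pickle=True).item();g=bot.grab_frame('wrist');cv2.imwrite('pics/w3.png',g['pixels'][:,:,::-1]);np.save('pics/w3.npy',g,allow_pickle=True)
s=bot.observe();print(s['position'])
gr=cv2.cvtColor(g['pixels'],cv2.COLOR_RGB2GRAY)
p=proj(g,(.458,-.197,.051));b=blob(((gr<50)*255).astype(np.uint8),p,12);a=blob(mask(g,'brass'),p,45)
print(p,b and (b[0],b[1]),a and a[0]);print('fit',plane(g,b[0],.051),tri((f,(303.9,159.7)),(g,b[0])))
p=proj(g,(.563,-.322,.051));print('cru',p);b=blob(((gr>185)*255).astype(np.uint8),p,34)
if b: e=cv2.fitEllipse(cv2.convexHull(b[2]));print(e,plane(g,e[0],.051),tri((f,(200.8,243.1)),(g,e[0])))
E
```

```text
position: [0.4588, -0.1981, 0.1721]
[ 0.459  -0.1986  0.1725]
[274.291  199.6294] (array([274.4324, 199.6509]), 222.0) [274.4343 191.4648]
fit [ 0.458  -0.1969  0.051 ] (array([ 0.458 , -0.1967,  0.0514]), np.float64(0.0002105998887837182))
cru [141.7773 306.5061]
((108.5, 307.5), (2.721123456954956, 13.25932788848877), 173.37974548339844) [ 0.5641 -0.3536  0.051 ] (array([ 0.5267, -0.3109,  0.117 ]), np.float64(0.008350602881658724))
```

View pics/w3.png

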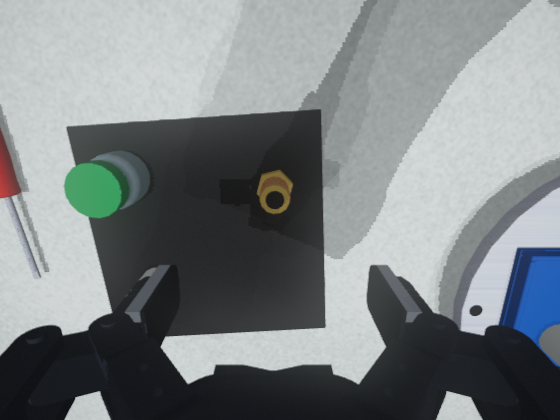

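The fitting's top is confirmed at (0.458, -0.197, 0.051). I grip it and lift.

```bash
python3 -m crank '{"travel":[[0,0.2,-4],[0,0.2,-8],[0,0.2,-12],[0,0.2,-14],[0,0.2,-15]],"turn":[[0,0,0],[0,0,0],[0,0,0],[0,0,0],[0,0,0]],"gripper":[0,0,0,0,0]}' | grep -E "pos|force"
python3 -m crank '{"travel":[[0,0,0],[0,0,0],[0,0,0],[0,0,0],[0,0,0]],"turn":[[0,0,0],[0,0,0],[0,0,0],[0,0,0],[0,0,0]],"gripper":[0.3,1,1,1,1]}' 50
python3 -m crank '{"travel":[[0,0,0],[0,0,0],[0,0,0],[0,0,0],[0,0,0]],"turn":[[0,0,0],[0,0,0],[0,0,0],[0,0,0],[0,0,0]],"gripper":[1,1,1,1,1]}' 50
```

```text
position: [0.4584, -0.1967, 0.0206]
force: [0.8, -0.4, -0.4]
finger_force: 0.0
clock: 4.45
position: [0.4586, -0.1967, 0.0224]
tool_rot: [-3.141, 0.002, 3.141]
force: [-1.3, 0.8, 13.4]
grip_width: 0.025
finger_force: 48.2
clock: 4.95
position: [0.4586, -0.1967, 0.0224]
tool_rot: [-3.141, 0.002, 3.141]
force: [-1.9, 0.1, 13.9]
grip_width: 0.0245
finger_force: 48.2
```

The grip is good: 25 mm opening and 48 N. I lift and carry it to the black tray's free end, target (0.594, 0.194).

```bash
python3 -m crank '{"travel":[[0,0,4],[0,0,8],[0,0,12],[0,0,16],[0,0,16]],"turn":[[0,0,0],[0,0,0],[0,0,0],[0,0,0],[0,0,0]],"gripper":[1,1,1,1,1]}' | grep -E "pos|force|wid"
python3 -m crank '{"travel":[[1.5,4.5,0],[3,9,0],[4.5,13.5,0],[6,18,0],[7.5,22,0]],"turn":[[0,0,0],[0,0,0],[0,0,0],[0,0,0],[0,0,0]],"gripper":[1,1,1,1,1]}' | grep -E "pos|force|wid"
python3 -m crank '{"travel":[[1.5,4.5,0],[3,9,0],[4.5,13.5,0],[6.1,17.1,0],[6.1,17.1,0]],"turn":[[0,0,0],[0,0,0],[0,0,0],[0,0,0],[0,0,0]],"gripper":[1,1,1,1,1]}' | grep -E "pos|force|wid"
python3 - <<'E'
from h import *
np.set_printoptions(precision=4,suppress=True)
s=bot.observe();print(s['clock'],s['position'],s['qpos'])
g=bot.grab_frame('wrist');cv2.imwrite('pics/w4.png',g['pixels'][:,:,::-1]);np.save('pics/w4.npy',g,allow_pickle=True)
E
```

```text
position: [0.4599, -0.1973, 0.1862]
force: [-0.3, -0.7, -4.0]
grip_width: 0.0244
finger_force: 49.8
position: [0.533, 0.026, 0.1812]
force: [0.3, -0.5, -1.9]
grip_width: 0.0241
finger_force: 49.8
position: [0.5941, 0.2006, 0.1803]
force: [-1.4, -0.2, -2.3]
grip_width: 0.025
finger_force: 49.9
6.45 [0.5941 0.2006 0.1803] [-0.5239  0.5855  0.1567  1.6505 -0.1118  0.9139  1.2522]
```

View pics/w4.png

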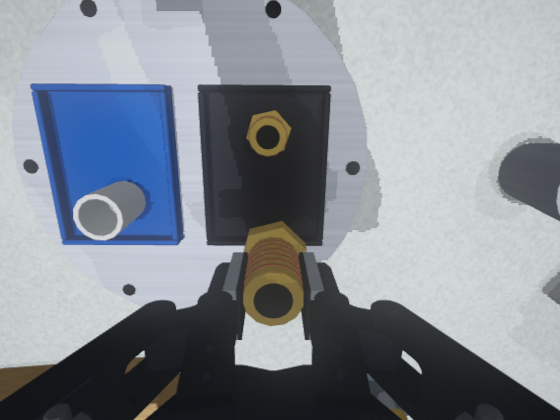

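The fitting hangs upright in the pads. The black tray's corners are at (199,88), (330,88), (323,244) and (208,244), the blue tray's at (32,86), (171,86), (183,244) and (64,244), and the standing fitting's rim is at (268,137). I use these to check the places.

```bash
python3 - <<'E'
from h import *
np.set_printoptions(precision=4,suppress=True)
g=np.load('pics/w4.npy',allow_pickle=True).item();f=np.load('pics/w1.npy',allow_pickle=True).item()
for n,p in(('black',[(199,88),(330,88),(323,244),(208,244)]),('blue',[(32,86),(171,86),(183,244),(64,244)])):
    w=np.array([plane(g,q,.068) for q in p]);print(n,w.mean(0),w[:,:2].tolist())
print('h blackcorner',tri((g,(199,88)),(f,(287,182))),tri((g,(330,88)),(f,(374.5,182))))
print('fitB',plane(g,(268,137),.103),tri((g,(268,137)),(f,(339,223))),'cruB',plane(g,(98,217),.103),tri((g,(98,217)),(f,(226,271))))
s=bot.observe();print(s['position'],s['clock'])
E
```

```text
black [0.5675 0.1945 0.068 ] [[0.5050635290534269, 0.14561346226571262], [0.5045171077139207, 0.2427300327260586], [0.6299300923708402, 0.24397908625525694], [0.6304253538130428, 0.14554991181887306]]
blue [0.5674 0.0735 0.068 ] [[0.504368813343325, 0.022235688133252746], [0.503790000212464, 0.12498890021575419], [0.6305329581670892, 0.12416442360593305], [0.6310448556851115, 0.022428964711980054]]
h blackcorner (array([0.5036, 0.1433, 0.0538]), np.float64(0.000987467831810633)) (array([0.5033, 0.2459, 0.0531]), np.float64(0.0007822955912404002))
fitB [0.5375 0.1973 0.103 ] (array([0.5374, 0.1976, 0.1002]), np.float64(0.00047749244053230854)) cruB [0.5945 0.0752 0.103 ] (array([0.5939, 0.0753, 0.1023]), np.float64(0.0008398789938003499))
[0.5936 0.1972 0.1803] 6.5
```

```bash
python3 -m crank '{"travel":[[0.2,0.1,-3],[0.2,0.1,-6],[0.2,0.1,-8],[0.2,0.1,-9.2],[0.2,0.1,-9.8]],"turn":[[0,0,0],[0,0,0],[0,0,0],[0,0,0],[0,0,0]],"gripper":[1,1,1,1,1]}' | grep -E "pos|force|wid"
python3 -m crank '{"travel":[[0,0,-0.2],[0,0,-0.4],[0,0,-0.6],[0,0,-0.7],[0,0,-0.7]],"turn":[[0,0,0],[0,0,0],[0,0,0],[0,0,0],[0,0,0]],"gripper":[1,1,1,1,1]}' | grep -E "pos|force|wid"
```

```text
position: [0.5956, 0.1946, 0.0825]
force: [-0.2, -0.0, -1.4]
grip_width: 0.0247
finger_force: 49.9
position: [0.596, 0.1955, 0.0765]
force: [-0.5, -0.1, -1.2]
grip_width: 0.0246
finger_force: 49.9
```

```bash
python3 -m crank '{"travel":[[0,0,-0.1],[0,0,-0.15],[0,0,-0.2],[0,0,-0.2],[0,0,-0.2]],"turn":[[0,0,0],[0,0,0],[0,0,0],[0,0,0],[0,0,0]],"gripper":[1,1,1,1,1]}' | grep -E "pos|force|wid"
```

```text
position: [0.596, 0.1955, 0.0745]
force: [-2.1, -0.9, 3.9]
grip_width: 0.0247
finger_force: 50.5
```

It touches the floor at 3.9 N. I open, rise and look back.

```bash
python3 -m crank '{"travel":[[0,0,0],[0,0,0],[0,0,0],[0,0,0],[0,0,0]],"turn":[[0,0,0],[0,0,0],[0,0,0],[0,0,0],[0,0,0]],"gripper":[0.6,0.5,0.4,0.2,0]}' | grep -E "pos|force|wid"
python3 -m crank '{"travel":[[0,0,1],[0,0,5],[0,0,9],[0,0,13],[-4,-4,15]],"turn":[[0,0,0],[0,0,0],[0,0,0],[0,0,0],[0,0,0]],"gripper":[0,0,0,0,0]}' | grep -E "pos|force|wid"
python3 -m crank '{"travel":[[-3,-4,0],[-6,-8,0],[-6,-13,0],[-6,-18,0],[-6,-23,0]],"turn":[[0,0,0],[0,0,0],[0,0,0],[0,0,0],[0,0,0]],"gripper":[0,0,0,0,0]}' | grep -E "pos|force|wid"
python3 - <<'E'
from h import *
np.set_printoptions(precision=4,suppress=True)
T=bot.grab_frame('top');S=bot.grab_frame('scene')
a=cv2.resize(T['pixels'][150:260,170:300],(520,440),interpolation=cv2.INTER_CUBIC);b=cv2.resize(S['pixels'][140:250,240:370],(520,440),interpolation=cv2.INTER_CUBIC)
cv2.imwrite('pics/p1.png',cv2.resize(np.hstack([a,b]),(800,338))[:,:,::-1])
print(proj(T,(.596,.195,.103)),proj(S,(.596,.195,.103)),bot.observe()['clock'])
E
```

```text
position: [0.596, 0.1955, 0.0743]
force: [-0.2, -0.2, -0.0]
grip_width: 0.0777
finger_force: 0.0
position: [0.5656, 0.1657, 0.225]
force: [0.3, -1.2, 0.7]
grip_width: 0.0855
finger_force: 0.0
position: [0.5024, -0.0696, 0.2221]
force: [1.9, 0.5, 0.1]
grip_width: 0.085
finger_force: 0.0
[208.4891 176.0916] [338.9797 193.0819] 9.6
```

View pics/p1.png

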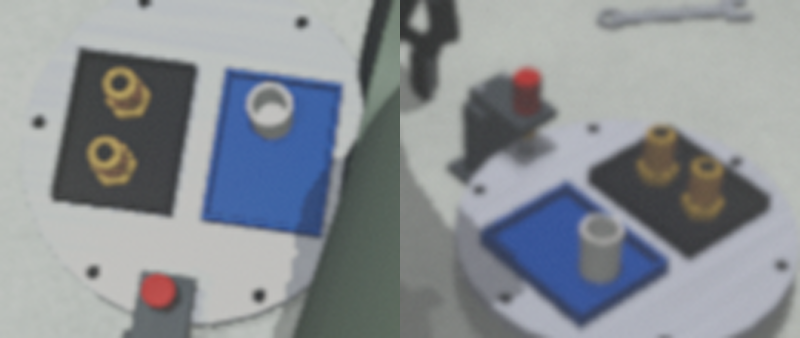

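Both fittings stand upright in the black tray, rims at about (120,83) and (108,148) in the left half. Next I go above the crucible for a second wrist view.

```bash
python3 -m crank '{"travel":[[1.3,-4.8,0],[2.6,-9.6,-1],[3.9,-14.4,-2],[5.2,-19.2,-4],[6.7,-24,-5.3]],"turn":[[0,0,0],[0,0,0],[0,0,0],[0,0,0],[0,0,0]],"gripper":[0,0,0,0,0]}' | grep -E "pos|force|wid"
python3 -m crank '{"travel":[[0,-0.7,0],[0,-0.7,0],[0,-0.7,0],[0,-0.7,0],[0,-0.7,0]],"turn":[[0,0,0],[0,0,0],[0,0,0],[0,0,0],[0,0,0]],"gripper":[0,0,0,0,0]}' | grep -E "pos|force|wid"
python3 - <<'E'
from h import *
np.set_printoptions(precision=4,suppress=True)
f=np.load('pics/w2.npy',allow_pickle=True).item();g=bot.grab_frame('wrist')
s=bot.observe();print(s['clock'],s['position'],s['qpos'])
gr=cv2.cvtColor(g['pixels'],cv2.COLOR_RGB2GRAY);p=proj(g,(.563,-.322,.051));print(p)
for th in(150,170,190,210):
    b=blob(((gr>th)*255).astype(np.uint8),p,40);e=cv2.fitEllipse(cv2.convexHull(b[2]));print(th,b[1],e,plane(g,e[0],.051),tri((f,(200.9,243.2)),(g,e[0])))
E
```

```text
position: [0.5678, -0.3031, 0.1696]
force: [0.2, 0.6, 0.9]
grip_width: 0.0855
finger_force: 0.0
position: [0.5681, -0.3071, 0.1705]
force: [0.5, -0.2, 0.1]
grip_width: 0.0856
finger_force: 0.0
10.65 [ 0.5681 -0.3074  0.1704] [ 0.2461  0.6337  0.2446  1.6084 -0.1816  0.9211  2.127 ]
[255.1755 195.1271]
150 89.0 ((246.17019653320312, 183.0045928955078), (13.245891571044922, 27.013748168945312), 59.9498291015625) [ 0.5526 -0.3293  0.051 ] (array([ 0.5531, -0.3235,  0.0649]), np.float64(0.005845524711099397))
170 66.0 ((243.19825744628906, 182.84120178222656), (8.592089653015137, 20.8000545501709), 48.949913024902344) [ 0.5525 -0.3318  0.051 ] (array([ 0.5541, -0.3253,  0.0614]), np.float64(0.0068285711751982486))
190 42.5 ((242.72459411621094, 183.12179565429688), (7.953219413757324, 19.583553314208984), 47.72480010986328) [ 0.5527 -0.3322  0.051 ] (array([ 0.5547, -0.3257,  0.06  ]), np.float64(0.006918538081108339))Traceback (most recent call last):
  File "<stdin>", line 7, in <module>
cv2.error: OpenCV(4.12.0) /io/opencv/modules/imgproc/src/shapedescr.cpp:361: error: (-201:Incorrect size of input array) There should be at least 5 points to fit the ellipse in function 'fitEllipseNoDirect'
```

```bash
python3 - <<'E'
from h import *
np.set_printoptions(precision=4,suppress=True)
f=np.load('pics/w2.npy',allow_pickle=True).item();g=bot.grab_frame('wrist');np.save('pics/w5.npy',g,allow_pickle=True);cv2.imwrite('pics/w5.png',g['pixels'][:,:,::-1])
s=bot.observe();print(s['clock'],s['position'])
gr=cv2.cvtColor(g['pixels'],cv2.COLOR_RGB2GRAY);p=proj(g,(.563,-.322,.051));r=.018*g['fx']/.165
print(p,r)
x0,y0=int(p[0])-70,int(p[1])-70;c=gr[y0:y0+140,x0:x0+140]
H=cv2.HoughCircles(cv2.GaussianBlur(c,(5,5),1),cv2.HOUGH_GRADIENT,1.5,8,param1=80,param2=20,minRadius=18,maxRadius=45)
for h in H[0][:5]:
    q=h[:2]+[x0,y0];print(q,h[2],plane(g,q,.051),tri((f,(200.9,243.2)),(g,q)))
E
```

```text
10.7 [ 0.568  -0.3076  0.1703]
[255.4718 195.2676] 35.19902995414032
[251.75 187.25] 23.25 [ 0.5561 -0.325   0.051 ] (array([ 0.5556, -0.3219,  0.0623]), np.float64(0.0032099704778410206))
[262.25 188.75] 25.05 [ 0.5574 -0.3163  0.051 ] (array([ 0.5502, -0.3153,  0.0802]), np.float64(2.551773630037254e-05))
[242.75 188.75] 32.4 [ 0.5574 -0.3325  0.051 ] (array([ 0.5633, -0.329 ,  0.0413]), np.float64(0.00566207745419539))
[259.25 200.75] 24.3 [ 0.5678 -0.3189  0.051 ] (array([ 0.5651, -0.3206,  0.0517]), np.float64(0.002974005770265187))
[262.25 179.75] 19.5 [ 0.5497 -0.3162  0.051 ] (array([ 0.5416, -0.313 ,  0.096 ]), np.float64(0.0022883474094310794))
```

View pics/w5.png

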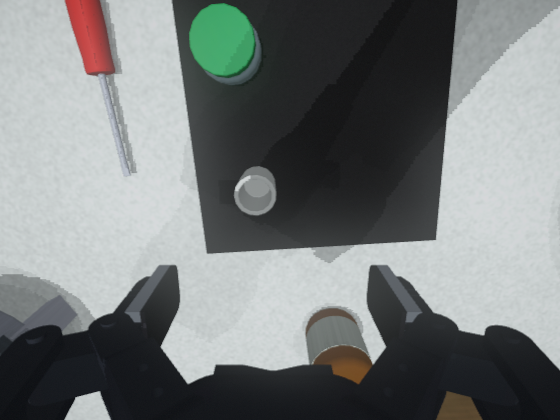

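The rim centre is at (255,195), where (0.563, -0.322, 0.051) projects, so the two wrist views agree. I shift over and descend.

```bash
python3 -m crank '{"travel":[[-0.5,-1.45,-2],[-0.5,-1.45,-5],[-0.5,-1.45,-7],[-0.5,-1.45,-8],[-0.5,-1.45,-8]],"turn":[[0,0,0],[0,0,0],[0,0,0],[0,0,0],[0,0,0]],"gripper":[0,0,0,0,0]}' | grep -E "pos|force|rot"
python3 - <<'E'
from h import *
s=bot.observe();print(s['clock'],s['position'])
print(proj(bot.grab_frame('wrist'),(.563,-.322,.051)))
E
```

```text
position: [0.5623, -0.3224, 0.0889]
tool_rot: [3.141, -0.001, -3.142]
force: [0.1, -0.3, 0.1]
finger_force: 0.0
11.2 [ 0.56226613 -0.32244076  0.08890259]
[273.43356753 239.65097237]
```

```bash
python3 -m crank '{"travel":[[0.1,0,-3],[0.1,0,-5],[0.1,0,-6.5],[0.1,0,-7],[0.1,0,-7]],"turn":[[0,0,0],[0,0,0],[0,0,0],[0,0,0],[0,0,0]],"gripper":[0,0,0,0,0]}' | grep -E "pos|force"
python3 -m crank '{"travel":[[0,0,0],[0,0,0],[0,0,0],[0,0,0],[0,0,0]],"turn":[[0,0,0],[0,0,0],[0,0,0],[0,0,0],[0,0,0]],"gripper":[0.3,1,1,1,1]}' 40 | grep -E "pos|force|wid"
python3 -m crank '{"travel":[[0,0,0],[0,0,0],[0,0,0],[0,0,0],[0,0,0]],"turn":[[0,0,0],[0,0,0],[0,0,0],[0,0,0],[0,0,0]],"gripper":[1,1,1,1,1]}' 40
```

```text
position: [0.5638, -0.3231, 0.02]
force: [-0.0, -0.2, 0.2]
finger_force: 0.0
position: [0.564, -0.3231, 0.0205]
force: [-0.7, 1.3, 7.4]
grip_width: 0.0346
finger_force: 39.3
clock: 12.75
position: [0.5641, -0.3231, 0.0205]
tool_rot: [-3.141, 0.001, 3.141]
force: [-0.9, 1.6, 7.4]
grip_width: 0.0342
finger_force: 39.3
```

It grips at 34 mm. I lift and carry to the blue tray's near end, target (0.539, 0.072).

```bash
python3 -m crank '{"travel":[[0,0,4],[0,0,8],[0,0,12],[0,0,16],[0,0,16]],"turn":[[0,0,0],[0,0,0],[0,0,0],[0,0,0],[0,0,0]],"gripper":[1,1,1,1,1]}' | grep -E "pos|force|wid"
python3 -m crank '{"travel":[[-0.3,4.5,0],[-0.6,9,0],[-0.9,13.5,0],[-1.2,18,0],[-1.4,22,0]],"turn":[[0,0,0],[0,0,0],[0,0,0],[0,0,0],[0,0,0]],"gripper":[1,1,1,1,1]}' | grep -E "pos|force|wid"
python3 -m crank '{"travel":[[-0.3,4.5,0],[-0.6,9,0],[-0.9,13.5,0],[-1.1,17.5,0],[-1.1,17.5,0]],"turn":[[0,0,0],[0,0,0],[0,0,0],[0,0,0],[0,0,0]],"gripper":[1,1,1,1,1]}' | grep -E "pos|force|wid"
python3 -m crank '{"travel":[[0,0,0],[0,0,-2],[0,0,-4],[0,0,-4],[0,0,-4]],"turn":[[0,0,0],[0,0,0],[0,0,0],[0,0,0],[0,0,0]],"gripper":[1,1,1,1,1]}'
```

```text
position: [0.5656, -0.3243, 0.1854]
force: [1.0, 0.3, -1.0]
grip_width: 0.0343
finger_force: 40.3
position: [0.5491, -0.1007, 0.1797]
force: [1.0, 0.4, -0.7]
grip_width: 0.0343
finger_force: 40.2
position: [0.5381, 0.078, 0.1795]
force: [0.3, -1.7, -0.8]
grip_width: 0.0345
finger_force: 40.3
clock: 14.75
position: [0.5388, 0.0709, 0.1401]
tool_rot: [-3.141, -0.0, 3.14]
force: [0.0, -0.8, -0.9]
grip_width: 0.0344
finger_force: 40.3
```

```bash
python3 -m crank '{"travel":[[0,0,-2],[0,0,-4],[0,0,-5.5],[0,0,-6.3],[0,0,-6.4]],"turn":[[0,0,0],[0,0,0],[0,0,0],[0,0,0],[0,0,0]],"gripper":[1,1,1,1,1]}' | grep -E "pos|force|wid"
python3 -m crank '{"travel":[[0,0,-0.1],[0,0,-0.2],[0,0,-0.3],[0,0,-0.4],[0,0,-0.4]],"turn":[[0,0,0],[0,0,0],[0,0,0],[0,0,0],[0,0,0]],"gripper":[1,1,1,1,1]}' | grep -E "pos|force|wid"
```

```text
position: [0.5388, 0.0717, 0.0759]
force: [-0.0, -1.0, 0.0]
grip_width: 0.0348
finger_force: 40.3
position: [0.539, 0.0722, 0.0724]
force: [-2.3, 0.9, 9.6]
grip_width: 0.0344
finger_force: 41.0
```

It touches at 9.6 N. I release, rise, shift toward the knob, then check the result numerically.

```bash
python3 -m crank '{"travel":[[0,0,0],[0,0,0],[0,0,0],[0,0,0],[0,0,0]],"turn":[[0,0,0],[0,0,0],[0,0,0],[0,0,0],[0,0,0]],"gripper":[0.5,0.4,0.3,0.1,0]}' | grep -E "pos|force|wid"
python3 -m crank '{"travel":[[0,0,1],[0,0,5],[0,0,9],[0,0,13],[0,0,14]],"turn":[[0,0,0],[0,0,0],[0,0,0],[0,0,0],[0,0,0]],"gripper":[0,0,0,0,0]}' | grep -E "pos|force|wid"
python3 -m crank '{"travel":[[-3,2,0],[-6,4,0],[-9,6,0],[-10.7,6,0],[-10.7,6,0]],"turn":[[0,0,0],[0,0,0],[0,0,0],[0,0,0],[0,0,0]],"gripper":[0,0,0,0,0]}' | grep -E "pos|force|wid"
python3 - <<'E'
from h import *
np.set_printoptions(precision=4,suppress=True)
s=bot.observe();print(s['clock'],s['position'],s['qpos'])
g=bot.grab_frame('wrist');S=bot.grab_frame('scene');T=bot.grab_frame('top');w1=np.load('pics/w1.npy',allow_pickle=True).item()
gr=cv2.cvtColor(g['pixels'],cv2.COLOR_RGB2GRAY)
for n,x in(('cruA',(.539,.072)),('cruB',(.594,.075))):
    for nm,f in(('w',g),('s',S),('t',T)):
        p=proj(f,(*x,.079));b=blob(mask(f,'white'),p,40 if nm=='w' else 14)
        print(n,nm,'top',proj(f,(*x,.103)),'mid',p,b and (b[0],b[1],cv2.boundingRect(b[2])))
m=sum(cv2.inRange(hsv(g),a,b) for a,b in(((0,120,40),(10,255,255)),((170,120,40),(180,255,255))))
p=proj(g,(.432,.132,.136));k=blob(m,p,45)
if k: print('knob',p,k[0],k[1],cv2.boundingRect(k[2]),plane(g,k[0],.136),tri((g,k[0]),(w1,(277.6,122.0))))
E
```

```text
position: [0.5386, 0.072, 0.0717]
force: [0.1, -0.1, -0.4]
grip_width: 0.085
finger_force: 0.0
position: [0.5401, 0.0721, 0.2164]
force: [-0.6, -0.8, -0.8]
grip_width: 0.0852
finger_force: 0.0
position: [0.4298, 0.1325, 0.2121]
force: [0.4, -0.5, 0.7]
grip_width: 0.0853
finger_force: 0.0
17.25 [0.4298 0.1325 0.2121] [-0.6218  0.2764  0.2317  2.0715 -0.088   0.8032  1.2349]
cruA w top [206.4796 319.3597] mid [211.2915 304.1136] (array([211.972 , 310.9511]), 2126.0, (188, 277, 47, 68))
cruA s top [289.3541 201.787 ] mid [289.1237 208.6551] (array([288.6817, 205.4282]), 365.5, (275, 194, 28, 26))
cruA t top [254.4098 205.2561] mid [255.0007 207.496 ] (array([254.6592, 207.2343]), 202.0, (247, 199, 16, 18))
cruB w top [212.9875 368.1119] mid [217.1188 350.255 ] (array([212.1541, 342.6732]), 2004.5, (183, 310, 52, 72))
cruB s top [304.6644 212.5778] mid [304.2184 219.4666] (array([305.7976, 218.1724]), 305.5, (298, 205, 20, 27))
cruB t top [256.6494 183.4505] mid [257.1791 186.1866] (array([257.3893, 185.0479]), 205.5, (250, 176, 15, 19))
knob [272.144  220.9309] [271.7213 218.4558] 872.0 (255, 202, 34, 34) [0.4301 0.1317 0.136 ] (array([0.432 , 0.1317, 0.1306]), np.float64(1.6921289585496786e-05))
```

The new crucible's blob matches its neighbour in size and lies where predicted, so it stands upright. The knob cap is at (0.4315, 0.1317), top about 0.131–0.136 m, as expected. I descend, grip, and pull.

```bash
python3 -m crank '{"travel":[[0.15,-0.1,-3],[0.15,-0.1,-6],[0.15,-0.1,-8.5],[0.15,-0.1,-10],[0.15,-0.1,-10.7]],"turn":[[0,0,0],[0,0,0],[0,0,0],[0,0,0],[0,0,0]],"gripper":[0,0,0,0,0]}' | grep -E "pos|force"
python3 -m crank '{"travel":[[0,0,0],[0,0,0],[0,0,0],[0,0,0],[0,0,0]],"turn":[[0,0,0],[0,0,0],[0,0,0],[0,0,0],[0,0,0]],"gripper":[0.3,1,1,1,1]}' 80 | grep -E "pos|force|wid"
python3 -m crank '{"travel":[[0,0,0],[0,0,0],[0,0,0],[0,0,0],[0,0,0]],"turn":[[0,0,0],[0,0,0],[0,0,0],[0,0,0],[0,0,0]],"gripper":[1,1,1,1,1]}' 80
```

```text
position: [0.4333, 0.1304, 0.1033]
force: [0.8, -0.6, 0.1]
finger_force: 0.0
position: [0.4336, 0.1315, 0.1056]
force: [-2.4, 1.8, 13.1]
grip_width: 0.0241
finger_force: 77.7
clock: 18.9
position: [0.4336, 0.1316, 0.1056]
tool_rot: [3.141, 0.001, 3.142]
force: [-3.4, 1.0, 12.9]
grip_width: 0.0246
finger_force: 77.7
```

The knob is held with 78 N. I pull up in steps.

```bash
python3 -m crank '{"travel":[[0,0,0.3],[0,0,0.7],[0,0,1.1],[0,0,1.5],[0,0,1.9]],"turn":[[0,0,0],[0,0,0],[0,0,0],[0,0,0],[0,0,0]],"gripper":[1,1,1,1,1]}' | grep -E "pos|force|wid"
python3 -m crank '{"travel":[[0,0,0.1],[0,0,0.2],[0,0,0.3],[0,0,0.4],[0,0,0.4]],"turn":[[0,0,0],[0,0,0],[0,0,0],[0,0,0],[0,0,0]],"gripper":[1,1,1,1,1]}' | grep -E "pos|force|wid"
```

```text
position: [0.4335, 0.1315, 0.1241]
force: [3.4, 4.5, -11.0]
grip_width: 0.0235
finger_force: 78.9
position: [0.4334, 0.1315, 0.1279]
force: [4.0, 5.1, -13.4]
grip_width: 0.0242
finger_force: 80.7
```

It has risen 22.3 mm. I press a bit further to feel the stop.

```bash
python3 -m crank '{"travel":[[0,0,0.05],[0,0,0.1],[0,0,0.15],[0,0,0.2],[0,0,0.2]],"turn":[[0,0,0],[0,0,0],[0,0,0],[0,0,0],[0,0,0]],"gripper":[1,1,1,1,1]}' | grep -E "pos|force|wid"
python3 - <<'E'
from h import *
np.set_printoptions(precision=4,suppress=True)
S=bot.grab_frame('scene');T=bot.grab_frame('top')
for n,f in(('s',S),('t',T)):
    m=sum(cv2.inRange(hsv(f),a,b) for a,b in(((0,120,40),(10,255,255)),((170,120,40),(180,255,255))))
    b=blob(m,proj(f,(.432,.132,.14)),20);print(n,[proj(f,(.432,.132,z)) for z in(.1,.136,.158)],b and (b[0],b[1],cv2.boundingRect(b[2])))
E
```

```text
position: [0.4333, 0.1315, 0.1283]
force: [18.3, 9.0, -64.3]
grip_width: 0.0238
finger_force: 82.1
s [array([280.2742, 173.4163]), array([280.4311, 162.9637]), array([280.53  , 156.3749])] (array([0., 0.]), 1, (283, 159, 1, 1))
t [array([222.5015, 245.6201]), array([220.2706, 243.5684]), array([218.8179, 242.2323])] None
```

The stop is reached: 64 N for 0.4 mm more travel. I ease off to a moderate pull, still on the stop, with a firmer grip.

```bash
python3 -m crank '{"travel":[[0,0,-0.05],[0,0,-0.1],[0,0,-0.1],[0,0,-0.1],[0,0,-0.1]],"turn":[[0,0,0],[0,0,0],[0,0,0],[0,0,0],[0,0,0]],"gripper":[1,1,1,1,1]}' 100
python3 -m crank '{"travel":[[0,0,0],[0,0,0],[0,0,0],[0,0,0],[0,0,0]],"turn":[[0,0,0],[0,0,0],[0,0,0],[0,0,0],[0,0,0]],"gripper":[1,1,1,1,1]}' 100
```

```text
clock: 21.0
position: [0.4334, 0.1315, 0.1281]
tool_rot: [-3.142, 0.0, -3.141]
force: [10.6, 6.7, -38.0]
grip_width: 0.0232
finger_force: 102.6
clock: 21.5
position: [0.4334, 0.1315, 0.1281]
tool_rot: [-3.142, 0.0, -3.141]
force: [10.4, 7.0, -38.3]
grip_width: 0.0233
finger_force: 102.6
```

```bash
python3 -c "
from workcell import bot
print(bot.job_done())"
```

```text
the job is handed in; nothing more can be done
None
```

The white crucible is standing in the blue tray, the brass fitting is standing in the black tray, and the red knob is held up at its stop in the fingers; the job was handed in at about 21.5 s.

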